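# Load the dish carrier into the imager

## Task

Load the carrier with the single round window into the slot of the imager: slide it in window end first until it is fully home, lying flat with its white grip left outside, and let go. Leave the carrier with the two long windows where it lies.

Things in the scene. Friction and masses are not known exactly. Their poses are not given: they have to be found in the camera images.
- dish_carrier: Carrier to load: loose flat dark grey plate 180 (x) x 80 (y) x 8 mm, 0.2 to 0.3 kg, with ONE ROUND glass window 56 mm across centred at x = +35 mm. Origin: centre of its underside; window end at x = +90 mm, z up. White grip block 34 (x) x 20 (y) mm stands on it, centred at x = -65 mm, y = 0, from 8 to 46 mm above the underside: take it from above across its 20 mm.
- slide_carrier: The other carrier, to be left alone: same plate, same white grip, same origin and axes, but with TWO LONG parallel glass windows, 76 x 24 mm each. The two carriers lie flat on the table, one to the left and one to the right of the lane before the imager.
- imager: Low white instrument fixed to the table, 200 deep (x) x 170 wide x 70 mm high, rear housing to 120 mm. Origin: centre of the slot's mouth in the front face, at table height; +x points into the slot, away from the robot. Outside the face two grey cheeks 22 mm high and a sloping lip form a funnel reaching 28 mm forward, about 110 mm wide and 28 mm high there.
- slot_stop (a point): Middle of the stop at the slot's inner end, at table height, 95 mm inside the imager's face (hidden inside). The slot is 84 mm wide and 14 mm high; its floor is the table. With a carrier home its window end touches the stop, its origin is 5 mm inside the face and its grip's centre 60 mm in front of the face.

How it is judged (in metres and radians):
At the end, for the whole second after the job is handed in: Dish carrier in the imager's slot, window end first: end within 13 mm of the stop, within 12 mm of the slot's middle line, in line within 0.17 rad, flat (origin below 10 mm, tilt below 0.1 rad), at rest (below 0.02 m/s); slide carrier within 30 mm of its start (x of dish_carrier in the frame of imager between -0.008 and 0.015 m and y of dish_carrier in the frame of imager between -0.012 and 0.012 m and z of dish_carrier in the frame of imager below 0.01 m and angle between the x axis of dish_carrier and the x axis of imager, either way round below 0.17 rad and angle between dish_carrier's own z axis and vertical below 0.1 rad and linear speed of dish_carrier below 0.02 m/s and distance of slide_carrier from where it was at the start of the episode below 0.03 m); the robot touches nothing.
It fails at once if the slide carrier is displaced by more than 50 mm (distance of slide_carrier from where it was at the start of the episode above 0.05 m).
It also fails if it takes over 45 s, if anything falls off the work surface, if the arm or the gripper's body presses on something with over 40 N, if the wrist force passes 120 N, or if a joint passes its speed limit or range.

## Robot

A 6-joint arm with a two-finger parallel gripper is mounted at the origin on the work surface. World frame = base frame: x ahead of the robot, y to its left, z up, the work surface at z = 0. Lengths are in mm, angles in rad, forces in N, time in s.
With the tool pointing down it reaches from about 275 to 750 mm from the base axis. Payload 10.2 kg.
Tool frame: the origin (TCP) lies midway between the tips of the shut fingers; the grasp point (between the pads) lies 19 mm behind it (ctrl.grip_depth is the distance from the TCP to the grasp point, in mm); y points along the fingers, x is the direction in which the jaws open and shut, and the axes are right-handed (so a half turn about y gives the same grasp; the last joint's range is limited). The gripper opens to 85 mm and grips with 20 to 120 N. Pads are 22 mm wide; open, the fingers measure 114 mm over their backs; the gripper's body (76 mm by 85 mm) begins 54 mm behind the grasp point. The pads swing forward as they close: fully open they stand 13 mm farther back than shut.
Start: joints at [0.916, 0.313, 1.498, -0, 1.331, -0.223], TCP at [219.729, 476.813, 231.294] pointing down, gripper open.
Joint ranges: [-2.94, 2.94], [-0.97, 2.17], [0.19, 2.56], [-1.23, 4.37], [0.02, 3.11], [-2.88, 2.88]. Speed limits (rad/s): [2.39, 2.39, 3.01, 3.14, 3.14, 3.14].

## Interface

Orientations are given as a unit quaternion [w, x, y, z].
In Python, from rig import ctrl gives the robot as it stands. The module is installed in compiled form; this text tells all that it offers.
- The arm moves only by the tool drive_tool, never from a script. Its arguments are lists of equal length, an entry for each row: "gripper": the closure, from 0 (fully open) to 1 (shut); "offset": the shift along the tool's x, y, z in m, a list of three; "turn": the turn about the tool's y in degrees. In form: {"gripper": [gripper, ...], "offset": [[tx, ty, tz], ...], "turn": [turn, ...]}. A call has 1 to 20 rows; each row shifts and turns the commanded pose from where the row before left it, along the tool's axes as they then stand; what a row does not reach is not made up. A row lasts 1/12 s, in which the tool goes at most 41.7 mm and 7.16 degrees, less where a joint would pass 70% of its speed; a pose out of reach is approached as far as the arm can. A call is refused whole if a number of a shift passes 0.0417 or a number of a turn 7.16, either way. A call with a gripper value outside its range is refused whole. The fingers move at their own pace and stop on an object; "force" is the grip in N (left out, the last holds). Time passes only in rows, so rows that do not move let the fingers close. It gives the time, the measured TCP pose, the force and the opening at its end, in the units of the state.
- ctrl.sense(): the state, without advancing time (a new reading comes with each control period).
- ctrl.capture(name): name is "scene" or "top" or "wrist"; returns (picture, depth): 384x512x3 uint8, red, green, blue; 384x512 float32, mm along the optical axis (not along the pixel's ray), 0 where there is no reading.
- ctrl.camera_params(name): a dict with "fovy" (degrees; the focal length in pixels is half the picture's height over the tangent of half this angle, whatever the lens; pixels are square), "cx", "cy" (the principal point, pixels), "view" (4x4, takes a point from world to camera coordinates); the wrist camera has in their place "tool_from_camera" (4x4, takes a point from camera to tool coordinates, whose origin is the TCP and whose axes are the tool frame's). Camera axes: x right, y down, z forward; pixel columns grow to the right and rows downward; lengths in mm; the calibration is good to about 2 mm. A picture is of the moment at which its call begins: read the wrist's pose just before it. camera_params takes no time and is no camera call.
- ctrl.finish_job(): hands the job in, once; it reports no verdict.
Trained networks look in the newest picture that a camera, given by its name, has taken for a name from the list of things; names that differ only in an ending like _2 or _b are one class to them, and where a whole thing is asked for, a point or a joint stands for the part that bears it (a point fixed in the world has none). Each returns a list of dicts, best first, with "score" (0 to 1); they miss things now and then, are a little off and sometimes report something else, mostly with a low value. They report only what shows in the picture. A call takes as long as a camera call.
- ctrl.boxes_of(camera, query): "centre" ([x, y, z] in mm, in the coordinates of the camera as it stood for that picture, good to about 4 mm: the middle of the surface that is visible of it).
- ctrl.regions_of(camera, query): "mask" (384x512 bool, what is visible of it).
- ctrl.pinpoint(camera, query): "centre" ([x, y, z] in mm, in the coordinates of the camera as it stood for that picture, good to about 4 mm: a listed point, or the origin of a listed thing).
The state is a dict: "time_s": time; "joints": joint angles; "dq": joint speeds; "tau": joint torques, N m; "eef_pos": TCP position; "ee_rot": TCP orientation; "force": force on the tool from outside, world axes, zero at the start; "wrist_torque": the same for the moment, N m; "grip_width": opening from 0.0 (shut) to 1.0 (fully open).
Only numpy, scipy, OpenCV 4.12 (cv2) and the standard library are available. Lean on these libraries where they do the work, as an engineer would, in place of code of your own. Each camera call takes 0.05 s, during which the arm holds its last target.

## Working session

There is one attempt and no reset: what is moved stays moved. The work goes in short steps, Python scripts to look and compute and a tool call to move; the robot and the scene stay as the last step left them, time stands still between calls to the robot, and variables do not carry over. Pictures are saved under pics/ and viewed, and the job is handed in when it is done.

Besides the shell and the picture viewer there is one more tool, called after "Emit:" by a JSON object that holds its "api" and its "payload". drive_tool: Moves the arm, as the interface text tells. Its arguments: {"type":"object","properties":{"gripper":{"type":"array","items":{"type":"number"}},"offset":{"type":"array","items":{"type":"array","items":{"type":"number"}}},"turn":{"type":"array","items":{"type":"number"}},"force":{"type":"number"}},"required":["gripper","offset","turn"]}

```bash
mkdir -p pics; python3 - <<'E'
from rig import ctrl
import cv2,numpy as np
print({k:np.round(v,3) if not isinstance(v,dict) else v for k,v in ctrl.sense().items()}, ctrl.grip_depth)
for n in ["scene","top"]:
    p,d=ctrl.capture(n)
    cv2.imwrite(f"pics/{n}0.png",p[:,:,::-1]); np.save(f"{n}0.npy",d)
    c=ctrl.camera_params(n); print(n,c)
    V=np.linalg.inv(np.array(c["view"]))
    for q in ["dish_carrier","slide_carrier","imager"]:
        for r in ctrl.pinpoint(n,q)[:2]:
            print(q,r["score"],(V@np.r_[r["centre"],1])[:3].round(1))
print(ctrl.camera_params("wrist"))
print(ctrl.sense()["time_s"])
E
```

```text
{'time_s': np.float64(0.0), 'joints': array([ 0.916,  0.313,  1.498,  0.   ,  1.331, -0.223]), 'dq': array([-0.   ,  0.   , -0.001, -0.001, -0.   ,  0.001]), 'tau': array([ 0.0000e+00, -4.1227e+01, -2.5975e+01, -0.0000e+00,  4.0000e-03,
       -0.0000e+00]), 'eef_pos': array([219.582, 476.611, 230.742]), 'ee_rot': array([-0.595,  0.596,  0.381, -0.382]), 'force': array([ 0.194, -0.312, -0.956]), 'wrist_torque': array([0.06 , 0.028, 0.003]), 'grip_width': np.float64(1.002)} 18.700000000000003
scene {'fovy': 57.776109149963425, 'cx': 260.13074136725663, 'cy': 191.89469719974613, 'view': array([[ 1.92618870e-01,  9.81147355e-01, -1.57428949e-02,
        -1.37115559e+02],
       [ 8.06728319e-01, -1.67469766e-01, -5.66695064e-01,
        -5.14379248e+02],
       [-5.58647822e-01,  9.64559237e-02, -8.23777194e-01,
         1.22765017e+03],
       [ 0.00000000e+00,  0.00000000e+00,  0.00000000e+00,
         1.00000000e+00]])}
dish_carrier 0.59 [ 5.717e+02 -2.694e+02 -3.000e-01]
slide_carrier 0.87 [ 5.561e+02  2.811e+02 -5.000e-01]
imager 0.95 [661.5 -53.7   5. ]
top {'fovy': 47.81293739281
[... 276 characters left out ...]
 -9.86703981e-01,
         1.06566808e+03],
       [ 0.00000000e+00,  0.00000000e+00,  0.00000000e+00,
         1.00000000e+00]])}
dish_carrier 0.72 [ 5.724e+02 -2.716e+02 -5.000e-01]
slide_carrier 0.55 [563.3 283.3  -1.7]
imager 0.61 [662.3 -51.7   0.9]
{'fovy': 59.860064580974154, 'cx': 254.4125728279847, 'cy': 191.67366286939804, 'tool_from_camera': array([[ 9.99998339e-01,  1.52244776e-03,  1.00200097e-03,
         2.66590556e-01],
       [-4.54278531e-04, -3.24213939e-01,  9.45983676e-01,
        -1.41368094e+02],
       [ 1.76507342e-03, -9.45982560e-01, -3.24212709e-01,
         8.35603234e+01],
       [ 0.00000000e+00,  0.00000000e+00,  0.00000000e+00,
         1.00000000e+00]])}
0.4
```

View pictures.

View pics/top0.png

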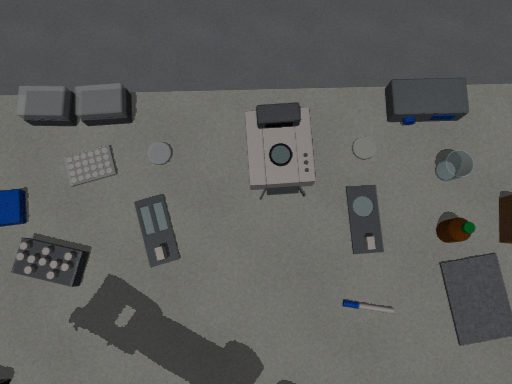

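View pics/scene0.png

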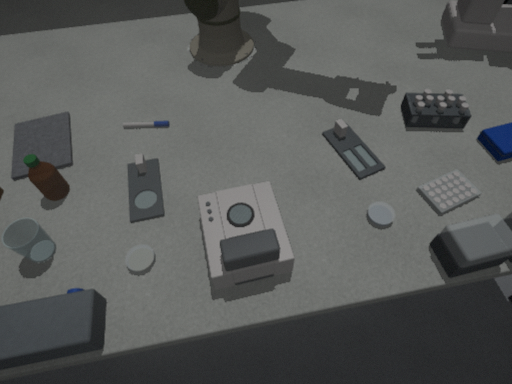

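```bash
cat > h.py <<'E'
from rig import ctrl
import cv2,numpy as np
def K(n):
    c=ctrl.camera_params(n); return 192/np.tan(np.radians(c["fovy"]/2)),c["cx"],c["cy"]
def TW(n):
    c=ctrl.camera_params(n)
    if n!="wrist": return np.linalg.inv(np.array(c["view"]))
    s=ctrl.sense(); return tool(s)@np.array(c["tool_from_camera"])
def tool(s):
    from scipy.spatial.transform import Rotation as R
    q=s["ee_rot"]; T=np.eye(4); T[:3,:3]=R.from_quat([q[1],q[2],q[3],q[0]]).as_matrix(); T[:3,3]=s["eef_pos"]; return T
def cloud(n,d,T):
    f,cx,cy=K(n); v,u=np.mgrid[:384,:512]
    P=np.stack([(u-cx)/f*d,(v-cy)/f*d,d],-1)@T[:3,:3].T+T[:3,3]
    P[d==0]=np.nan; return P
def onplane(n,uv,z,T):
    f,cx,cy=K(n); uv=np.atleast_2d(uv).astype(float)
    r=np.c_[(uv[:,0]-cx)/f,(uv[:,1]-cy)/f,np.ones(len(uv))]@T[:3,:3].T
    return T[:3,3]+r*((z-T[2,3])/r[:,2])[:,None]
E
python3 - <<'E'
from h import *
for n in ["top","scene"]:
    p,d=ctrl.capture(n); T=TW(n); P=cloud(n,d,T)
    for q in ["dish_carrier","slide_carrier","imager"]:
        m=ctrl.regions_of(n,q)
        if not m: print(n,q,"none"); continue
        M=m[0]["mask"]; Z=P[...,2]; 
        def rect(zlo,zhi,tag):
            s=M&(Z>zlo)&(Z<zhi); X=P[s][:,:2].astype(np.float32)
            if len(X)>4: print(n,q,tag,len(X),cv2.minAreaRect(X), "med z",np.median(Z[s]).round(1))
        print(m[0]["score"],M.sum())
        if q=="imager": rect(60,80,"top");rect(112,130,"rear")
        else: rect(3,14,"plate");rect(38,54,"grip")
E
```

```text
0.71 2023
top dish_carrier plate 1611 ((572.4945678710938, -269.00531005859375), (178.3603057861328, 81.33375549316406), 3.211960792541504) med z 6.8
top dish_carrier grip 113 ((508.4416809082031, -272.8139343261719), (33.31629180908203, 21.560457229614258), 0.629607081413269) med z 44.5
0.84 2069
top slide_carrier plate 1678 ((557.5296630859375, 283.89208984375), (180.2484588623047, 80.99722290039062), 15.115254402160645) med z 7.3
top slide_carrier grip 113 ((494.8802185058594, 266.8492431640625), (34.48286056518555, 19.860105514526367), 15.941152572631836) med z 45.8
0.59 5639
top imager top 4111 ((763.6323852539062, -46.56428527832031), (202.0962371826172, 170.33824157714844), 2.7086338996887207) med z 69.4
top imager rear 820 ((834.2062377929688, -43.0427131652832), (51.53508758544922, 109.48322296142578), 3.490790605545044) med z 118.8
0.59 2056
scene dish_carrier plate 1798 ((556.9795532226562, -269.67303466796875), (214.55245971679688, 81.03986358642578), 2.997812271118164) med z 8.5
scene dish_carrier grip 104 ((508.996826171875, -271.9330139160156), (34.378910064697266, 20.557043075561523), 3.5777647495269775) med z 45.9
0.93 1686
scene slide_carrier plate 1437 ((557.587890625, 284.121337890625), (181.2713623046875, 82.54759216308594), 15.118114471435547) med z 8.3
scene slide_carrier grip 93 ((495.4854736328125, 267.2137451171875), (34.55596160888672, 20.834800720214844), 15.17990779876709) med z 46.2
0.57 7617
scene imager top 4942 ((762.48779296875, -46.02393341064453), (202.2913055419922, 170.05364990234375), 2.6424965858459473) med z 71.0
scene imager rear 1417 ((833.7430419921875, -42.859291076660156), (52.71025848388672, 110.20159149169922), 2.3824024200439453) med z 120.5
```

```bash
cat >> h.py <<'E'
def to(target,yaw):
    """print tool-frame shift (mm) and turn about tool y (deg) to reach TCP target with tool-x at given world yaw +90 (mod 180)"""
    s=ctrl.sense(); T=tool(s); R=T[:3,:3]; d=R.T@(np.array(target,float)-T[:3,3])
    a=np.degrees(np.arctan2(R[1,0],R[0,0])); t=-(yaw+90-a)
    t=(t+90)%180-90
    print("t",s["time_s"],"tcp",T[:3,3].round(1),"R",R.round(3).tolist(),"xyaw",a.round(2),"shift",d.round(1),"turn",t.round(2),"q6",np.round(s["joints"],3),"grip",s["grip_width"],"F",np.round(s["force"],1))
E
python3 -c "
from h import *
to([507.8,-272.6,150],3.1)"
```

```text
t 0.8 tcp [219.7 476.8 231.3] R [[0.418, 0.0, -0.908], [0.908, 0.0, 0.418], [0.0, -1.0, -0.0]] xyaw 65.26 shift [-560.1   81.3 -575.2] turn -27.84 q6 [ 0.916  0.313  1.498 -0.     1.331 -0.223] grip 1.0033609622708646 F [-0.1 -0.6  0. ]
```

Emit:
{"api": "drive_tool", "payload": {"gripper": [0,0,0,0,0,0,0,0,0,0,0,0,0,0,0,0,0,0,0,0], "offset": [[-0.028,0.002,-0.0288],[-0.028,0.002,-0.0288],[-0.028,0.002,-0.0288],[-0.028,0.002,-0.0288],[-0.028,0.002,-0.0288],[-0.028,0.002,-0.0288],[-0.028,0.002,-0.0288],[-0.028,0.002,-0.0288],[-0.028,0.002,-0.0288],[-0.028,0.002,-0.0288],[-0.028,0.002,-0.0288],[-0.028,0.002,-0.0288],[-0.028,0.002,-0.0288],[-0.028,0.002,-0.0288],[-0.028,0.002,-0.0288],[-0.028,0.002,-0.0288],[-0.028,0.002,-0.0288],[-0.028,0.002,-0.0288],[-0.028,0.002,-0.0288],[-0.028,0.002,-0.0288]], "turn": [0,0,0,0,0,0,0,0,0,0,0,0,0,0,0,0,0,0,0,0], "force": 60}}

```text
time_s: 2.47
eef_pos: [508.8, -274.9, 191.1]
ee_rot: [-0.596, 0.596, 0.381, -0.381]
force: [0.7, 1.1, -0.2]
grip_width: 1.0
```

Emit:
{"api": "drive_tool", "payload": {"gripper": [0,0,0,0,0,0], "offset": [[0,0,0],[0,0,0],[0,0,0],[0,0,0],[0,0,0],[0,0,0]], "turn": [-6.96,-6.96,-6.96,-6.96,0,0]}}

```text
time_s: 2.97
eef_pos: [508.5, -272.8, 191.3]
ee_rot: [-0.487, 0.487, 0.512, -0.512]
force: [0.3, 0.5, -0.2]
grip_width: 1.001
```

```bash
python3 - <<'E'
from h import *
to([507.8,-272.6,110],3.1)
T=TW("wrist")
p,d=ctrl.capture("wrist"); cv2.imwrite("pics/w1.png",p[:,:,::-1])
P=cloud("wrist",d,T); Z=P[...,2]
M=ctrl.regions_of("wrist","dish_carrier")
print([ (m["score"],m["mask"].sum()) for m in M])
if M:
    M=M[0]["mask"]
    for lo,hi in((3,14),(40,52)):
        s=M&(Z>lo)&(Z<hi); X=P[s][:,:2].astype(np.float32)
        if len(X)>4: print(lo,len(X),cv2.minAreaRect(X),np.median(Z[s]))
E
```

```text
t 2.9667 tcp [ 508.5 -272.8  191.3] R [[-0.05, 0.0, -0.999], [0.999, 0.0, -0.05], [0.0, -1.0, -0.0]] xyaw 92.89 shift [ 0.3 81.3  0.7] turn -0.21 q6 [-0.695  0.459  1.394  0.     1.288 -2.317] grip 1.0006451607442903 F [ 0.3  0.5 -0.2]
[(0.93, np.int64(11948))]
3 9711 ((573.4413452148438, -269.9132995605469), (181.4595489501953, 80.16665649414062), 3.091719150543213) 6.716998412005921
40 817 ((507.69989013671875, -273.57208251953125), (33.82633590698242, 19.752656936645508), 3.4866111278533936) 44.667298494684474
```

View pics/w1.png

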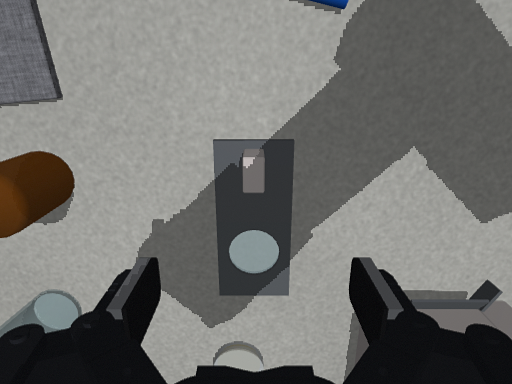

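Emit:
{"api": "drive_tool", "payload": {"gripper": [0,0,0,0,0,0,0,0,0,0,0], "offset": [[0,0.025,0.0007],[0,0.025,0],[0,0.025,0],[0,0.025,0],[0,0.025,0],[0,0.025,0],[0,0.014,0],[0,0.008,0],[0,0.004,0],[0,0,0],[0,0,0]], "turn": [-0.3,0,0,0,0,0,0,0,0,0,0]}}

```text
time_s: 3.98
eef_pos: [508.3, -273.2, 16.2]
ee_rot: [-0.485, 0.486, 0.515, -0.514]
force: [-0.5, -0.0, 0.6]
grip_width: 0.996
```

Emit:
{"api": "drive_tool", "payload": {"gripper": [1,1,1,1,1,1,1,1,1,1], "offset": [[0,0,0],[0,0,0],[0,0,0],[0,0,0],[0,0,0],[0,0,0],[0,0,0],[0,0,0],[0,0,0],[0,0,0]], "turn": [0,0,0,0,0,0,0,0,0,0], "force": 60}}

```text
time_s: 4.82
eef_pos: [508.0, -273.1, 15.7]
ee_rot: [-0.485, 0.485, 0.515, -0.515]
force: [-0.7, 0.7, 5.2]
grip_width: 0.224
```

```bash
python3 - <<'E'
from h import *
to([507.8,-272.6,15],2.8)
E
```

```text
t 4.8167 tcp [ 508.  -273.1   15.7] R [[-0.059, 0.001, -0.998], [0.998, -0.001, -0.059], [-0.001, -1.0, -0.001]] xyaw 93.4 shift [0.5 0.7 0.2] turn 0.6 q6 [-0.696  0.673  1.554 -0.     0.914 -2.326] grip 0.2244020527792318 F [-0.7  0.7  5.2]
```

Emit:
{"api": "drive_tool", "payload": {"gripper": [1,1,1,1,1,1,1,1,1,1,1,1,1,1,1,1,1,1,1,1], "offset": [[0,-0.004,0],[0,-0.004,0],[0,-0.004,0],[0,-0.003,0.01],[0,0,0.015],[0,0,0.012],[0.01,0,0.003],[0.02,0,0],[0.025,0,0],[0.025,0,0],[0.025,0,0],[0.025,0,0],[0.025,0,0],[0.025,0,0],[0.02,0,0],[0.012,0,0],[0.003,0,0],[0,0,0],[0,0,0],[0,0,0]], "turn": [0,0,0,0,0,0,0,0,0,0,0,0,0,0,0,0,0.6,0,0,0]}}

```text
time_s: 6.48
eef_pos: [455.4, -61.6, 30.3]
ee_rot: [-0.488, 0.488, 0.512, -0.512]
force: [-0.1, -0.1, -2.9]
grip_width: 0.225
```

```bash
cat > look.py <<'E'
from h import *
import sys
k=sys.argv[1]
to([460.3,-60.6,17],2.7)
for n in ["top","scene","wrist"]:
    T=TW(n); p,d=ctrl.capture(n); cv2.imwrite(f"pics/{n}{k}.png",p[:,:,::-1])
    P=cloud(n,d,T); Z=P[...,2]
    for q in (["dish_carrier","imager"] if n!="wrist" else ["dish_carrier"]):
        M=ctrl.regions_of(n,q)
        if not M: print(n,q,"none"); continue
        print(n,q,M[0]["score"]); M=M[0]["mask"]
        for lo,hi in (((3,34),) if q[0]=="d" else ((60,80),)):
            s=M&(Z>lo)&(Z<hi); X=P[s]
            if len(X)>20:
                print("  ",len(X),cv2.minAreaRect(X[:,:2].astype(np.float32)),np.median(X[:,2]))
                A=np.c_[X[:,:2]-X[:,:2].mean(0),np.ones(len(X))]; print("  slope",np.linalg.lstsq(A,X[:,2],rcond=None)[0].round(3))
E
python3 look.py 2
```

```text
t 6.4833 tcp [455.4 -61.6  30.3] R [[-0.048, 0.0, -0.999], [0.999, -0.0, -0.048], [-0.0, -1.0, -0.0]] xyaw 92.74 shift [ 0.8 13.3 -5. ] turn 0.04 q6 [-0.39   0.454  1.907 -0.     0.78  -2.009] grip 0.22513272048636448 F [-0.1 -0.1 -2.9]
top dish_carrier 0.88
   956 ((560.8248901367188, -55.863040924072266), (98.74637603759766, 80.70648956298828), 1.427013635635376) 20.69120893030322
  slope [ 2.4000e-02 -5.0000e-03  2.0508e+01]
top imager 0.86
   4089 ((762.9557495117188, -46.25), (200.8642578125, 169.78985595703125), 2.574768543243408) 69.51989042401487
  slope [-1.0000e-03  1.0000e-03  6.9601e+01]
scene dish_carrier 0.89
   1476 ((520.4979858398438, -57.05882263183594), (181.3693389892578, 78.99900817871094), 2.154230833053589) 22.927916170317587
  slope [-1.2000e-02 -5.0000e-03  2.2549e+01]
scene imager none
wrist dish_carrier 0.89
   11366 ((484.31689453125, -59.06253433227539), (109.31187438964844, 80.47962951660156), 2.5274624824523926) 21.311469155125167
  slope [-6.000e-03  1.000e-03  2.122e+01]
```

Emit:
{"api": "drive_tool", "payload": {"gripper": [1,1,1,1,1,1,1,1,1,1,1,1,1,1,1,1,1], "offset": [[0.0008,0.004,0],[0,0.004,0],[0,0.004,0],[0,0.0015,0],[0,0,0],[0,0,-0.006],[0,0,-0.008],[0,0,-0.008],[0,0,-0.008],[0,0,-0.008],[0,0,-0.008],[0,0,-0.008],[0,0,-0.008],[0,0,-0.006],[0,0,-0.004],[0,0,0],[0,0,0]], "turn": [0,0,0,0,0,0,0,0,0,0,0,0,0,0,0,0,0]}}

```text
time_s: 8.3
eef_pos: [526.9, -56.3, 16.7]
ee_rot: [0.488, -0.487, -0.512, 0.512]
force: [-0.1, -0.3, -2.3]
grip_width: 0.225
```

```bash
python3 look.py 3
```

```text
t 8.3 tcp [526.9 -56.3  16.7] R [[-0.049, -0.0, -0.999], [0.999, 0.0, -0.049], [0.0, -1.0, 0.0]] xyaw 92.81 shift [-1.1 -0.3 66.7] turn 0.11 q6 [-0.328  0.594  1.703 -0.     0.845 -1.947] grip 0.22524502786446832 F [-0.1 -0.3 -2.3]
top dish_carrier 0.85
   275 ((624.9133911132812, -51.3264274597168), (80.64805603027344, 41.293556213378906), 88.17762756347656) 6.45065759558338
  slope [-3.400e-02 -5.000e-03  6.655e+00]
top imager 0.61
   4095 ((762.766357421875, -46.415992736816406), (200.73727416992188, 169.97093200683594), 2.6950767040252686) 69.46863312067694
  slope [-1.0000e-03  0.0000e+00  6.9574e+01]
scene dish_carrier 0.62
   975 ((560.1791381835938, -52.933326721191406), (118.90589141845703, 79.73284149169922), 2.2472078800201416) 9.89427534561321
  slope [-3.7000e-02 -6.0000e-03  1.0143e+01]
scene imager 0.87
   4969 ((762.9669189453125, -46.1033935546875), (202.08050537109375, 170.21270751953125), 2.7663302421569824) 71.02501887376434
  slope [-7.0000e-03 -1.0000e-03  7.1147e+01]
wrist dish_carrier 0.85
   11654 ((555.654296875, -54.487876892089844), (108.85031127929688, 80.39151763916016), 2.669951915740967) 7.918553883073429
  slope [-3.30e-02 -1.00e-03  9.02e+00]
```

View pics/wrist3.png

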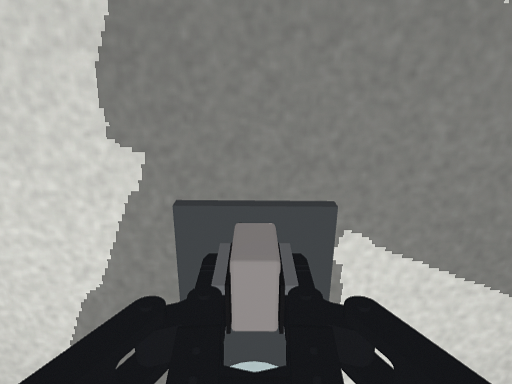

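View pics/top3.png

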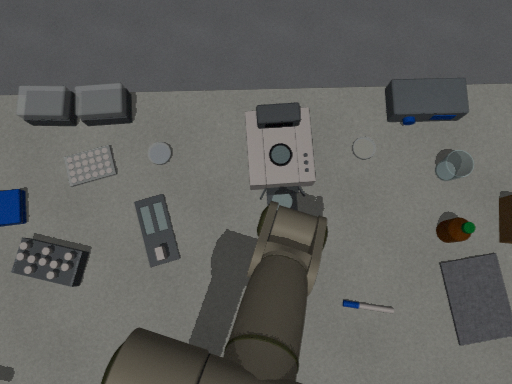

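Emit:
{"api": "drive_tool", "payload": {"gripper": [1,1,1,1,1,1,1,1,1,1,1,1], "offset": [[-0.001,0.0005,-0.006],[0,0,-0.007],[0,0,-0.007],[0,0,-0.007],[0,0,-0.007],[0,0,-0.007],[0,0,-0.007],[0,0,-0.007],[0,0,-0.006],[0,0,-0.004],[0,0,0],[0,0,0]], "turn": [0,0,0,0,0,0,0,0,0,0,0,0]}}

```text
time_s: 9.7
eef_pos: [591.9, -54.1, 16.2]
ee_rot: [0.488, -0.488, -0.512, 0.512]
force: [-0.6, -0.9, -2.4]
grip_width: 0.228
```

Emit:
{"api": "drive_tool", "payload": {"gripper": [1,1,1,1,1], "offset": [[0,0,-0.003],[0,0,-0.003],[0,0,-0.002],[0,0,0],[0,0,0]], "turn": [0,0,0,0,0]}}

```text
time_s: 10.12
eef_pos: [600.0, -53.7, 16.2]
ee_rot: [0.488, -0.488, -0.512, 0.512]
force: [0.4, -0.5, -2.2]
grip_width: 0.223
```

Emit:
{"api": "drive_tool", "payload": {"gripper": [1,1,1,1,1], "offset": [[0,0,-0.001],[0,0,-0.001],[0,0,0],[0,0,0],[0,0,0]], "turn": [0,0,0,0,0]}}

```text
time_s: 10.53
eef_pos: [601.9, -53.6, 16.3]
ee_rot: [0.488, -0.488, -0.512, 0.512]
force: [0.1, 0.7, -2.9]
grip_width: 0.223
```

Emit:
{"api": "drive_tool", "payload": {"gripper": [1,1,1,1], "offset": [[0,0,-0.001],[0,0,-0.001],[0,0,0],[0,0,0]], "turn": [0,0,0,0]}}

```text
time_s: 10.87
eef_pos: [603.0, -53.6, 16.1]
ee_rot: [0.488, -0.487, -0.511, 0.513]
force: [-6.0, -1.6, 1.0]
grip_width: 0.224
```

Emit:
{"api": "drive_tool", "payload": {"gripper": [1,1,1,1], "offset": [[0,0,-0.001],[0,0,-0.001],[0,0,0],[0,0,0]], "turn": [0,0,0,0]}}

```text
time_s: 11.2
eef_pos: [602.9, -53.6, 15.8]
ee_rot: [0.49, -0.485, -0.51, 0.514]
force: [-19.2, -3.4, 6.4]
grip_width: 0.225
```

Emit:
{"api": "drive_tool", "payload": {"gripper": [1,1,0.4,0.4,0.4,0.4,0.4,0.4], "offset": [[0,0,0.002],[0,0,0],[0,0,0],[0,0,0],[0,0,0],[0,0,0],[0,0,0],[0,0,0]], "turn": [0,0,0,0,0,0,0,0]}}

```text
time_s: 11.87
eef_pos: [604.1, -53.5, 16.4]
ee_rot: [-0.488, 0.488, 0.512, -0.512]
force: [-0.3, 0.1, 0.5]
grip_width: 0.603
```

Emit:
{"api": "drive_tool", "payload": {"gripper": [0.4,0.4,0.4,0.4,0.4,0.4,0.4,0.4,0.4,0.4,0.4,0.4], "offset": [[0,-0.005,0],[0,-0.01,0],[0,-0.02,0],[0,-0.025,0],[0,-0.03,0],[0,-0.03,0],[0,-0.03,0.01],[0,-0.02,0.03],[0,0,0.04],[0,0,0.04],[0,0,0.03],[0,0,0]], "turn": [0,0,0,0,0,0,0,0,0,0,0,0]}}

```text
time_s: 12.87
eef_pos: [450.0, -60.3, 187.1]
ee_rot: [0.488, -0.487, -0.512, 0.512]
force: [-0.5, -0.6, 0.4]
grip_width: 0.595
```

```bash
python3 look.py 4; python3 - <<'E'
from h import *
for n in ["top","scene"]:
    T=TW(n)
    for q in ["dish_carrier","slide_carrier","imager"]:
        for r in ctrl.pinpoint(n,q)[:1]: print(n,q,r["score"],(T@np.r_[r["centre"],1])[:3].round(1))
E
```

```text
t 12.8667 tcp [450.  -60.3 187.1] R [[-0.048, -0.001, -0.999], [0.999, 0.0, -0.048], [0.0, -1.0, 0.001]] xyaw 92.77 shift [ -0.8 170.1 -10.5] turn 0.07 q6 [-0.392  0.2    1.766 -0.     1.177 -2.011] grip 0.5950971836746286 F [-0.5 -0.6  0.4]
top dish_carrier 0.68
   623 ((611.7948608398438, -51.864234924316406), (67.6196517944336, 79.72904205322266), 2.735055446624756) 7.393884703364847
  slope [-0.019  0.008  7.699]
top imager 0.82
   4101 ((763.0145874023438, -46.53889465332031), (200.69512939453125, 170.1929931640625), 2.678603410720825) 69.4298734411118
  slope [-0.0000e+00  1.0000e-03  6.9537e+01]
scene dish_carrier 0.61
   353 ((597.1658935546875, -53.255126953125), (47.942317962646484, 82.7729263305664), 6.384243488311768) 9.217306978108354
  slope [ 0.193  0.014 10.721]
scene imager none
wrist dish_carrier 0.6
   3558 ((618.6808471679688, -52.10125732421875), (83.51580810546875, 80.09430694580078), 2.5805132389068604) 6.853211996210604
  slope [-4.200e-02 -2.000e-03  7.824e+00]
top dish_carrier 0.91 [672.1 -50.5  -1.3]
top slide_carrier 0.67 [562.1 286.   -1.2]
top imager 0.82 [659.4 -51.5   0.8]
scene slide_carrier 0.89 [557.7 281.1  -0.6]
scene imager 0.85 [663.7 -53.    3.6]
```

```bash
python3 - <<'E'
from h import *
T=TW("wrist");p,d=ctrl.capture("wrist");P=cloud("wrist",d,T)
M=ctrl.regions_of("wrist","dish_carrier")[0]["mask"];M=cv2.erode(M.astype(np.uint8),np.ones((5,5)))>0
for lo,hi in((-5,14),(40,52)):
    s=M&(P[...,2]>lo)&(P[...,2]<hi);X=P[s]
    if lo<0: X=X[(abs(X[:,1]+53)>18)]
    A=np.c_[X[:,:2]-np.median(X[:,:2],0),np.ones(len(X))]
    print(len(X),np.median(X,0).round(1),np.linalg.lstsq(A,X[:,2],rcond=None)[0].round(3),X.min(0).round(1),X.max(0).round(1))
E
```

```text
1986 [613.5 -34.4   6.7] [ 5.000e-03 -0.000e+00  6.714e+00] [575.8 -91.2   2. ] [658.6 -14.    9. ]
564 [599.9 -53.   44.6] [3.5000e-02 2.0000e-03 4.4405e+01] [585.4 -63.2  40.2] [619.2 -42.8  46.4]
```

View pics/wrist4.png

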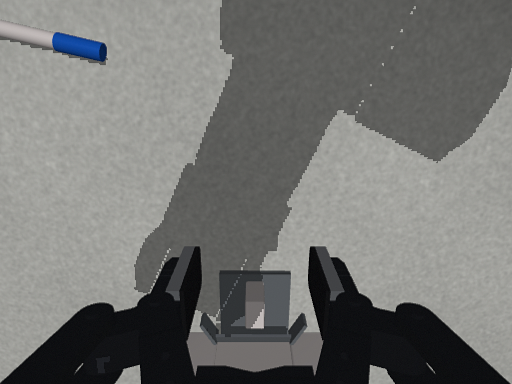

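View pics/top4.png

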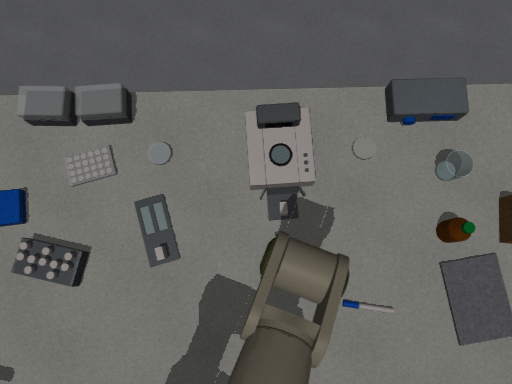

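```bash
python3 -c "
from rig import ctrl
print(ctrl.sense()['time_s'],ctrl.finish_job())"
```

```text
the job is handed in; nothing more can be done
13.6667 None
```

The dish carrier (round window) is in the imager's slot, fully home and lying flat with its white grip outside. The gripper is open and clear of it. I handed the job in at 13.7 s of the 45 s; no verdict was reported.

**What I did:** I gripped the carrier by its white grip, lifted it, drew it back and brought it across to the lane. I then lowered it and pushed it in until it met the stop. Contact came with the grip at x = 603 mm, where I had calculated it should be, at about 20 N. I backed off, let go and moved the arm away.

**Last checks:**
- **Depth in the slot:** the rear edge is at x ≈ 577–578 mm, against 578 mm expected for fully home.
- **Sideways:** about 1.5 mm off the slot's middle line.
- **Alignment:** yaw about 2.6–2.7°, against the imager's 2.7°.
- **Flatness:** plate slope about 0.005.
- **Slide carrier:** it shows no movement in the pictures, and the arm never went near it while low.

**Checks that failed or disagreed:**
- **Origin of the dish carrier:** the top-camera network put it at x = 672 mm, about 4 mm from my edge-based estimate, which is within that network's stated accuracy.
- **Scene camera:** it did not report the dish carrier's origin, and its fit was poor (yaw 6.4°, slope 0.19) because the imager hides most of the plate.
- **Wrist camera:** its first slope readings (about -0.04) seem to have been skewed by the sides of the grip. The 0.005 above comes from the refit without that area.

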